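Close the cake tin and lock its lid with the rod

TASK

Close the cake tin for storage: put the aluminium lid on it, handle up and fully seated between the two upright lugs, and let go of it; then draw the red-handled locking rod out from under the little wooden shelf and push it, point first, through both lug eyes and under the lid's handle until its cross guard is up against the lug, and let go. Either side of the tin will do for the rod; do not drop the lid or the rod, and leave the jars, bowl, cup, timer and spatula where they stand.

Things in the scene. Friction and masses are not known exactly. Their poses are not given: they have to be found in the camera images.
- tin: open aluminium cake tin with a brown cake in it, fixed; 150 mm along its x, 108 along y, 60 tall, walls 4. Origin: centre of the underside, z up. At the middle of each 150 mm side stands an upright steel lug, 8 mm thick (62 to 70 mm from the centre along y), 36 mm wide along x, top at 100 mm, with a round eye of 15 mm bore whose axis lies along the tin's y
- tin_seat (a point): centre of the tin's mouth, at rim height (60 mm); the lid's origin comes here when the lid is seated
- eye_left (a point): centre of the eye in the lug on the tin's +y side (84 mm above the counter, 66 mm from the centre; mid thickness of the lug)
- eye_right (a point): centre of the eye in the lug on the tin's -y side (same height, 66 mm the other way)
- eye_mid (a point): point midway between the two eyes, 84 mm up; the rod's axis line runs through it along the tin's y
- lid: loose aluminium lid, 0.2 to 0.33 kg: flange 156 mm along its x, 113 along y, 4 thick; under it a step 134 x 92 mm, 8 deep, that drops into the tin with 4 mm play on each side; a bridge handle on top. Origin: centre of the flange's underside, z up (8 mm above the counter at the start, handle up). Its x lies along the tin's x when on, either way round
- lid_handle (a point): centre of the blue bar of the lid's handle, 44 mm above the lid's origin; the bar runs along the lid's x: 60 mm long, 12 wide, 12 tall, on a post at each end (44 mm clear between them); 34 mm clear between flange and bar, where the rod passes along y, 20 mm above the flange
- rod: loose rod, about 0.11 kg, 198 mm long, 10 mm thick all over: lies level, axis 5 mm up, does not roll. Round steel shank 10 mm diameter, 150 long, last 6 mm tapered; then a steel cross guard 34 mm wide, 8 long; then a red grip 40 long, 14 wide. Origin: on the axis at the guard's front face; x to the tip. At the start the red end is under the riser and 75 to 100 mm of the point end stick out
- rod_tip (a point): the rod's point, 150 mm ahead of the origin
- rod_grip (a point): centre of the red grip, 28 mm behind the origin
- rod_mid (a point): point on the shank axis 70 mm ahead of the guard: comes to eye_mid when the guard touches a lug
- riser: fixed wooden riser shelf, 200 mm along its x, 130 mm along y, board 12 mm thick with its top at 62 mm and 50 mm clear beneath, closed by 12 mm side panels at its x ends, open along -y (where the rod sticks out, towards its -y) and +y. Origin: centre of its foot on the counter
- jar_a: glass spice jar with red cap, 52 mm across, 75 mm tall, on the riser; origin under its centre
- jar_b: amber spice jar with steel cap, 52 mm across, 85 mm tall, on the riser; origin under its centre
- bowl: blue mixing bowl, 160 mm across, 75 mm tall; origin under its centre
- cup: yellow mug, 68 mm across, 60 mm tall; origin under its centre
- timer: red round kitchen timer with white bar on top, 64 mm across, 42 mm tall; origin under its centre
- spatula: spatula with wooden handle and blue blade, 250 mm long, lying on the counter along its x
Things that resemble listed ones, but are neither listed nor needed, are in the scene too. Leave any orange or yellow look-alike of the lid alone.

How it is judged:
By the outcome, as a careful person would: the job done as asked, in the order asked, and still so for the second after the job is handed in, with the robot touching nothing.
It also fails if it takes over 58 s, if anything falls off the work surface, if the arm or the gripper's body presses on something with over 40 N, if the wrist force passes 120 N, or if a joint passes its speed limit or range.

ROBOT

A 6-joint arm with a two-finger parallel gripper is mounted at the origin on the work surface. World frame = base frame: x ahead of the robot, y to its left, z up, the work surface at z = 0. Lengths are in mm, angles in rad, forces in N, time in s.
With the tool pointing down it reaches from about 325 to 775 mm from the base axis. Payload 5.5 kg.
Tool frame: the origin (TCP) lies midway between the tips of the shut fingers; the grasp point (between the pads) lies 19 mm behind it (r.tcp_to_grasp is the distance from the TCP to the grasp point, in mm); z points along the fingers, y is the line along which they close (so a half turn about z gives the same grasp; the last joint's range is limited). The gripper opens to 88 mm and grips with 3 to 60 N. Pads are 20 mm wide; open, the fingers measure 115 mm over their backs; the gripper's body (75 mm by 178 mm) begins 61 mm behind the grasp point.
Start: joints at [1.144, 0.091, 1.231, -0, 1.82, -0.057], TCP at [216.863, 559.452, 222.631] pointing down, gripper open.
Joint ranges: [-2.87, 2.87], [-0.86, 2.18], [0.17, 2.46], [-1.51, 4.65], [0.06, 2.69], [-2.65, 2.65]. Speed limits (rad/s): [2.57, 2.57, 3.01, 3.14, 3.14, 3.14].

INTERFACE

Orientations are given as a unit quaternion [x, y, z, w].
In Python, from bench import r gives the robot as it stands. The module is installed in compiled form; this text tells all that it offers.
- The arm moves only by the tool play_rows, never from a script. Its argument "deltas" is a list that holds one entry, the list of rows, each a list of 5 numbers: the shift along the tool's x, y, z in m, then the turn about the tool's z in degrees, then the closure, from 0 (fully open) to 1 (shut). In form: [[[dx, dy, dz, roll, grip], ...]]. A call has 1 to 8 rows; each row shifts and turns the commanded pose from where the row before left it, along the tool's axes as they then stand; what a row does not reach is not made up. A row lasts 1/8 s, in which the tool goes at most 62.5 mm and 10.7 degrees, less where a joint would pass 70% of its speed; a pose out of reach is approached as far as the arm can. A call is refused whole if a number of a shift passes 0.0625 or a number of a turn 10.7, either way. A call with a gripper value outside its range is refused whole. The fingers move at their own pace and stop on an object; "force" is the grip in N (left out, the last holds). Time passes only in rows, so rows that do not move let the fingers close. It gives the time, the measured TCP pose, the force, the opening and the grip force at its end, in the units of the state.
- r.get_obs(): the state, without advancing time (a new reading comes with each control period).
- r.read_camera(name): name is "scene" or "side" or "wrist"; returns (picture, depth): 480x640x3 uint8, blue, green, red; 480x640 float32, mm along the optical axis (not along the pixel's ray), 0 where there is no reading.
- r.camera_model(name): a dict with "K" (3x3 intrinsics, pixels), "rvec" (rotation vector, rad) and "tvec" (3), from world to camera coordinates, as OpenCV has them; the wrist camera has in their place "hand_eye" (4x4, takes a point from camera to tool coordinates, whose origin is the TCP and whose axes are the flange's). Camera axes: x right, y down, z forward; pixel columns grow to the right and rows downward; lengths in mm; the calibration is good to about 2 mm. A picture is of the moment at which its call begins: read the wrist's pose just before it. camera_model takes no time and is no camera call.
- r.close_job(): hands the job in; it is judged then, once.
The state is a dict: "time_s": time; "joint_pos": joint angles; "joint_velocities": joint speeds; "joint_efforts": joint torques, N m; "position": TCP position; "orientation": TCP orientation; "wrist_force": force on the tool from outside, world axes, zero at the start; "torque": the same for the moment, N m; "width": opening from 0.0 (shut) to 1.0 (fully open); "gripper_force": force on a finger pad.
Only numpy, scipy, OpenCV 4.12 (cv2) and the standard library are available. Lean on these libraries where they do the work, as an engineer would, in place of code of your own. Each camera call takes 0.05 s, during which the arm holds its last target. There are 200 camera calls.

## Working session

There is one attempt and no reset: what is moved stays moved. The work goes in short steps, Python scripts to look and compute and a tool call to move; the robot and the scene stay as the last step left them, time stands still between calls to the robot, and variables do not carry over. Pictures are saved under pics/ and viewed, at most 13 in all, crops included, and the job is handed in when it is done.

Besides the shell and the picture viewer there is one more tool, called after "Emit:" by a JSON object that holds its "name" and its "arguments", one argument or row to a line. play_rows: Moves the arm, as the interface text tells. Its arguments: {"type":"object","properties":{"deltas":{"type":"array"},"force":{"type":"number"}},"required":["deltas"]}

```bash
mkdir -p pics; cat > h.py <<'E'
import numpy as np, cv2
from bench import r
from scipy.spatial.transform import Rotation as R
def snap(n):
    o=r.get_obs(); im,d=r.read_camera(n); np.savez('%s.npz'%n,im=im,d=d,p=o['position'],q=o['orientation'])
    return load(n)
def load(n):
    z=np.load('%s.npz'%n); m=r.camera_model(n); K=np.array(m['K'])
    if n=='wrist':
        H=np.array(m['hand_eye']); T=np.eye(4); T[:3,:3]=R.from_quat(z['q']).as_matrix(); T[:3,3]=z['p']; T=T@H
        Rc,c=T[:3,:3],T[:3,3]
    else:
        A=cv2.Rodrigues(np.array(m['rvec'],float))[0]; Rc=A.T; c=-A.T@np.array(m['tvec'],float).ravel()
    return z['im'],z['d'],K,Rc,c
def plane(cam,uv,z):
    im,d,K,Rc,c=cam; uv=np.atleast_2d(np.array(uv,float)); 
    v=np.c_[uv,np.ones(len(uv))]@np.linalg.inv(K).T@Rc.T
    return c+v*((z-c[2])/v[:,2])[:,None]
def cloud(cam):
    im,d,K,Rc,c=cam; u,v=np.meshgrid(np.arange(640),np.arange(480))
    p=np.stack([u,v,np.ones_like(u)],-1)@np.linalg.inv(K).T*d[...,None]
    return p@Rc.T+c
E
python3 - <<'E'
from h import *
for n in('scene','side'):
    c=snap(n); cv2.imwrite('pics/%s0.png'%n,c[0]); print(n,c[4],c[3][:,2])
print(r.get_obs(), r.camera_model('wrist'), r.tcp_to_grasp)
E
```

```text
scene [1072.94166953 -918.60107778  693.94060631] [-0.48556036  0.71454435 -0.50364423]
side [ 287.37497121 -939.51327721 1112.30054261] [ 0.16003981  0.63650216 -0.75448807]
{'time_s': 0.1, 'joint_pos': array([ 1.14428953e+00,  9.18132575e-02,  1.23174869e+00, -2.11914289e-05,
        1.81981555e+00, -5.66759441e-02]), 'joint_velocities': array([ 6.25997472e-04, -9.19502757e-04, -3.28495091e-03,  2.20412656e-04,
       -5.81972409e-05,  1.03035295e-03]), 'joint_efforts': array([ 2.05011158e-03, -4.47858202e+01, -4.07568991e+01,  6.99432101e-02,
        2.84645939e-02, -9.18684827e-05]), 'position': array([216.7591202 , 559.19209089, 221.6116579 ]), 'orientation': array([ 1.83865885e-01,  9.82950935e-01, -8.68964671e-04, -2.03537972e-04]), 'wrist_force': array([ 0.0068153 , -0.19866824, -1.3506799 ]), 'torque': array([-0.03349482, -0.02892087, -0.00986197]), 'gripper_force': 0.0, 'width': 0.9982068919331809} {'K': array([[419.89182129,   0.        , 321.16064478],
       [  0.        , 419.89182129, 237.54048419],
       [  0.        ,   0.        ,   1.        ]]), 'hand_eye': array([[-8.03204014e-04, -9.63525141e-01, -2.67616624e-01,
         7.26346578e+01],
       [ 9.99999616e-01, -6.79926604e-04, -5.53318871e-04,
         5.47520820e-01],
       [ 3.51176980e-04, -2.67616966e-01,  9.63525317e-01,
        -1.60564970e+02],
       [ 0.00000000e+00,  0.00000000e+00,  0.00000000e+00,
         1.00000000e+00]])} 18.700000000000003
```

View pics/scene0.png

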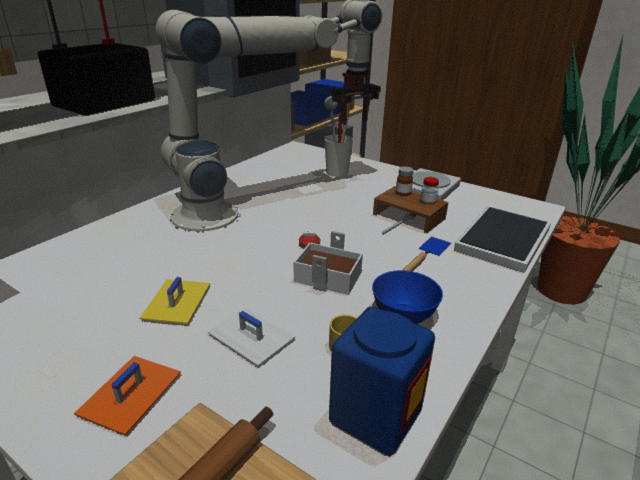

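View pics/side0.png

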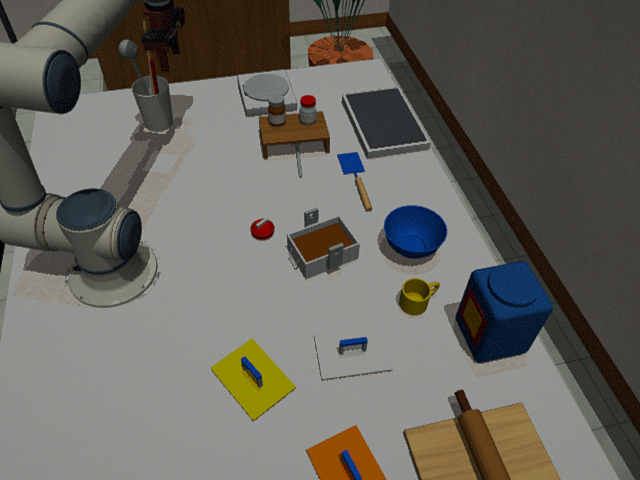

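The scene view shows three lid-like plates: yellow at (176,300), orange at (128,393) and bare aluminium at (251,335). In the side view they are at (253,378), (347,455) and (352,350). The grey one fits "aluminium lid". The tin is at (328,270) in scene and (323,247) in side. The rod point sticks out at (397,226) in scene and (299,162) in side. I'll confirm the lid in a crop and measure.

```bash
python3 - <<'E'
from h import *
s=load('scene'); d=load('side')
a=cv2.resize(d[0][310:395,290:410],None,fx=5,fy=5,interpolation=2)
b=cv2.resize(d[0][95:285,240:380],None,fx=3,fy=3,interpolation=2)[:570]
a=cv2.copyMakeBorder(a[:, :370] if 0 else cv2.resize(a,(370,262)),0,308,0,0,0)
cv2.imwrite('pics/crop1.png',np.hstack([a,b]))
for n,cam,roi in(('scene',s,(230,305,275,345)),('side',d,(330,330,375,362))):
    P=cloud(cam); hsv=cv2.cvtColor(cam[0],cv2.COLOR_BGR2HSV); u0,v0,u1,v1=roi
    m=np.zeros((480,640),bool); m[v0:v1,u0:u1]=1
    m&=(hsv[...,0]>100)&(hsv[...,0]<130)&(hsv[...,1]>120)
    q=P[m&(cam[1]>0)]; print(n,'handle',m.sum(),np.median(q,0),q.min(0),q.max(0))
    top=q[q[:,2]>np.percentile(q[:,2],50)]
    uv=np.argwhere(m)[:,::-1]; print(' rect',cv2.minAreaRect(uv.astype(np.float32)))
    w=plane(cam,uv,50); c,sz,an=cv2.minAreaRect(w[:,:2].astype(np.float32)); print(' worldrect z50',c,sz,an)
    # lug tops, tin
    cx=(328,270) if n=='scene' else (323,247)
    sub=P[cx[1]-55:cx[1]+45,cx[0]-50:cx[0]+50].reshape(-1,3); sub=sub[(sub[:,2]>68)&(sub[:,2]<110)]
    print(' lugs',len(sub))
    from scipy.cluster.vq import kmeans2
    if len(sub)>10:
        ce,l=kmeans2(sub[:,:2],2,seed=1,minit='++'); 
        for k in(0,1): print('  ',ce[k],(l==k).sum(),sub[l==k].min(0),sub[l==k].max(0))
E
```

```text
scene handle 124 [ 521.02254617 -355.96941926   58.39285617] [ 490.49841576 -361.58716309   51.20151907] [ 549.22733273 -347.61934455   61.83426947]
 rect ((249.27938842773438, 318.36761474609375), (23.15230941772461, 5.830951690673828), 30.963754653930664)
 worldrect z50 (514.2932739257812, -349.4710388183594) (15.837384223937988, 63.22263717651367) 85.19357299804688
 lugs 403
   [525.21637586 -65.76824289] 342 [ 489.3603378  -131.86559155   68.09274367] [556.94609087  16.97146185 104.50795604]
   [ 690.66088431 -120.55764222] 61 [ 676.05741042 -156.38209195   68.00902231] [716.26287392 -84.37841836  79.36205124]
side handle 168 [ 517.72798361 -356.64029498   57.46652249] [ 488.64387761 -363.89154292   48.38186127] [ 547.00436881 -347.01700559   63.78161129]
 rect ((352.9969482421875, 341.4776916503906), (6.260244846343994, 26.707378387451172), 82.23483276367188)
 worldrect z50 (519.0720825195312, -352.3199768066406) (15.346229553222656, 59.39946365356445) 85.8443603515625
 lugs 315
   [505.66970551   2.44797324] 159 [487.73695408  -6.49341731  68.37928814] [525.76332182  16.14694243 104.58280128]
   [ 537.03826235 -125.49269641] 156 [ 518.83262222 -132.91389124   68.08885403] [ 556.44027175 -115.43044817  104.6515475 ]
```

View pics/crop1.png

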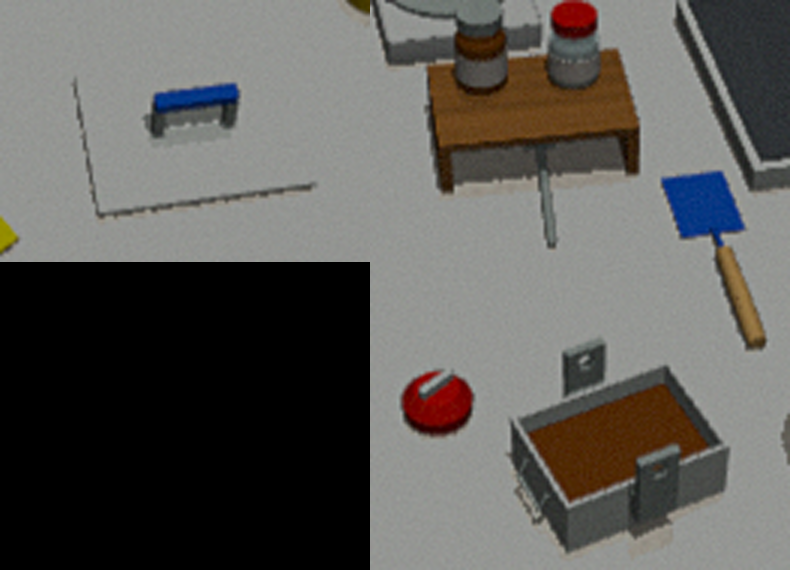

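The crop confirms a bare grey plate with a blue bar on two grey posts, lying handle up. The rod point is at about side pixel (301,176), and it enters the shelf at about (298,145). Next I'll get wrist views on the way.

```bash
cat >> h.py <<'E'
def goto(x,y,z,yaw=None):
    "yaw: world angle (deg) of tool y, mod 180"
    o=r.get_obs(); M=R.from_quat(o['orientation']).as_matrix(); d=np.array([x,y,z])-o['position']
    cur=np.degrees(np.arctan2(M[1,1],M[0,1])); roll=0 if yaw is None else -((yaw-cur+90)%180-90)
    print('t',round(o['time_s'],2),'pos',o['position'].round(1),'yaw',cur.round(2),'tilt',M[:,2].round(4),'\n shift mm',(M.T@d).round(1),'roll',round(roll,2),'w',round(o['width'],3),'F',o['wrist_force'].round(1))
E
python3 - <<'E'
from h import *
d=load('side'); print(plane(d,[[301,176],[298,145]],5))
goto(521,-61,222,103.8)
goto(521,-355,222,85)
E
```

```text
[[529.68785523 235.19949596   5.        ]
 [550.14137941 373.62584709   5.        ]]
t 0.1 pos [216.8 559.2 221.6] yaw 68.81 tilt [-7.0e-04 -1.6e-03 -1.0e+00] 
 shift mm [-5.078e+02 -4.683e+02  4.000e-01] roll -34.99 w 0.998 F [ 0.  -0.2 -1.4]
t 0.1 pos [216.8 559.2 221.6] yaw 68.81 tilt [-7.0e-04 -1.6e-03 -1.0e+00] 
 shift mm [-614.1 -742.4    0.9] roll -16.19 w 0.998 F [ 0.  -0.2 -1.4]
```

Emit:
{"name": "play_rows", "arguments": {
  "deltas": [
    [[-0.051, -0.034, 0, 0, 0], [-0.051, -0.034, 0, 0, 0], [-0.051, -0.034, 0, 0, 0], [-0.051, -0.034, 0, 0, 0], [-0.051, -0.034, 0, 0, 0], [-0.051, -0.034, 0, 0, 0], [-0.051, -0.034, 0, 0, 0], [-0.051, -0.034, 0, 0, 0]]
  ]
}}

```text
time_s: 1.1
position: [499.7, 156.5, 222.3]
orientation: [0.184, 0.983, 0.0, -0.0]
wrist_force: [0.6, 0.8, -0.4]
width: 1.004
gripper_force: 0.0
```

Emit:
{"name": "play_rows", "arguments": {
  "deltas": [
    [[-0.046, -0.033, 0, -8, 0], [0, 0, 0, -8, 0], [0, 0, 0, 0, 0], [0, 0, 0, 0, 0]]
  ]
}}

```text
time_s: 1.6
position: [529.6, 111.5, 222.5]
orientation: [0.046, 0.999, 0.0, -0.0]
wrist_force: [0.4, 0.7, -0.0]
width: 0.999
gripper_force: 0.0
```

```bash
python3 - <<'E'
from h import *
goto(521,-355,222,85)
c=snap('wrist'); cv2.imwrite('pics/w1.png',c[0])
E
```

```text
t 1.6 pos [529.6 111.5 222.5] yaw 84.71 tilt [-3.e-04  0.e+00 -1.e+00] 
 shift mm [ -34.4 -465.3    0.5] roll -0.29 w 0.999 F [ 0.4  0.7 -0. ]
```

View pics/w1.png

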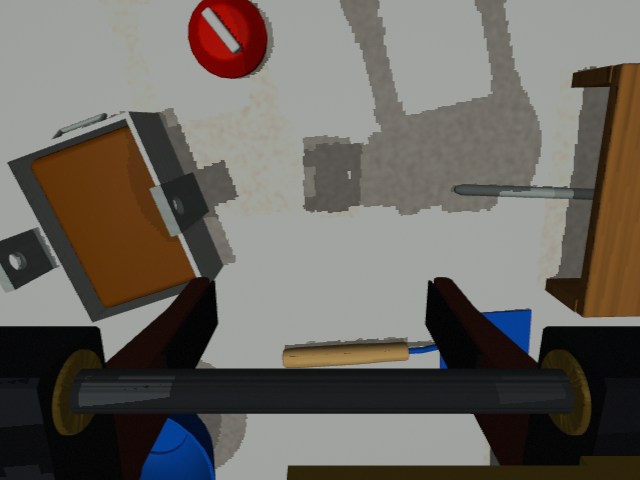

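The wrist view shows the tin at the left, with its +y lug top strip from (152,187) to (170,235) and the far lug near (18,262). The rod point is at (455,189), going under the riser's edge at (593,194). I'll measure both and move on to the lid.

```bash
python3 - <<'E'
from h import *
c=load('wrist'); P=cloud(c); v=c[1]>0
def rect(m,t):
    p=P[m][:,:2].astype(np.float32); print(t,len(p),P[m][:,2].mean().round(1),cv2.minAreaRect(p))
reg=np.zeros((480,640),bool)
g=reg.copy(); g[160:260,130:225]=1; m=g&v&(P[...,2]>96); rect(m,'lug+ top'); print(P[g&v][:,2].max())
m=g&v&(P[...,2]>68); rect(m,'lug+ all')
g=reg.copy(); g[210:300,0:70]=1; m=g&v&(P[...,2]>96); rect(m,'lug- top'); m=g&v&(P[...,2]>68); rect(m,'lug- all')
g=reg.copy(); g[100:330,0:240]=1; m=g&v&(P[...,2]>55)&(P[...,2]<66); rect(m,'rim')
hsv=cv2.cvtColor(c[0],cv2.COLOR_BGR2HSV)
g=reg.copy(); g[170:215,440:590]=1; m=g&v&(P[...,2]>3.5)&(P[...,2]<16); rect(m,'rod'); q=P[m]; 
l=cv2.fitLine(q[:,:2].astype(np.float32),cv2.DIST_HUBER,0,.01,.01).ravel(); print(l,np.degrees(np.arctan2(l[1],l[0])),'tip y',q[:,1].min(), 'x at y=260,300',[l[2]+(y-l[3])*l[0]/l[1] for y in(260,300)])
# image based rod centreline at plane z=5
print(plane(c,[[455,189.5],[520,191],[590,193.5]],7))
g=reg.copy(); g[60:320,540:640]=1; m=g&v&(P[...,2]>57)&(P[...,2]<68); rect(m,'riser top'); print(P[m].min(0),P[m].max(0))
E
```

```text
lug+ top 666 98.5 ((507.01953125, 5.91954231262207), (35.94340896606445, 9.119046211242676), 13.976729393005371)
100.65706828763842
lug+ all 1401 89.6 ((507.0825500488281, 5.959399223327637), (36.09805679321289, 9.342964172363281), 13.64504623413086)
lug- top 324 98.2 ((543.1110229492188, -120.6209716796875), (24.687335968017578, 10.17164421081543), 11.638504981994629)
lug- all 1564 84.7 ((537.5325927734375, -121.63068389892578), (36.069374084472656, 10.160371780395508), 11.13582706451416)
rim 4278 58.5 ((522.0972900390625, -56.935035705566406), (150.22666931152344, 138.6438446044922), 13.461482048034668)
rod 1431 7.2 ((535.802001953125, 294.5124816894531), (123.37730407714844, 10.058426856994629), 82.60186004638672)
[1.2635253e-01 9.9198538e-01 5.3505298e+02 2.9317154e+02] 82.74113 tip y 233.40955008415762 x at y=260,300 [np.float32(530.8278), np.float32(535.9227)]
[[527.84400509 232.90974876   7.        ]
 [534.656585   291.23328912   7.        ]
 [542.82104127 354.22166759   7.        ]]
riser top 10004 60.3 ((538.7193603515625, 351.31671142578125), (47.47446060180664, 200.49217224121094), 86.75238037109375)
[437.69803554 322.28920742  57.00408456] [639.81814889 369.71258784  63.19436445]
```

Emit:
{"name": "play_rows", "arguments": {
  "deltas": [
    [[-0.004, -0.058, 0, 0, 0], [-0.004, -0.058, 0, 0, 0], [-0.004, -0.058, 0, 0, 0], [-0.004, -0.058, 0, 0, 0], [-0.004, -0.058, 0, 0, 0], [-0.004, -0.058, 0, 0, 0], [-0.004, -0.058, 0, 0, 0], [-0.006, -0.059, 0, 0, 0]]
  ]
}}

```text
time_s: 2.65
position: [522.0, -356.1, 223.0]
orientation: [0.045, 0.999, -0.0, 0.0]
wrist_force: [0.9, -0.4, 0.9]
width: 0.998
gripper_force: 0.0
```

Emit:
{"name": "play_rows", "arguments": {
  "deltas": [
    [[0, 0, 0, 0, 0], [0, 0, 0, 0, 0]]
  ]
}}

```text
time_s: 2.9
position: [522.1, -354.2, 222.5]
orientation: [0.045, 0.999, 0.0, -0.0]
wrist_force: [0.3, 0.3, -0.2]
width: 0.998
gripper_force: 0.0
```

```bash
python3 - <<'E'
from h import *
c=snap('wrist'); cv2.imwrite('pics/w2.png',c[0])
P=cloud(c); hsv=cv2.cvtColor(c[0],cv2.COLOR_BGR2HSV)
m=(hsv[...,0]>100)&(hsv[...,0]<130)&(hsv[...,1]>120)&(P[...,2]>50)&(P[...,2]<64)&(c[1]>0)&(abs(P[...,0]-520)<60)&(abs(P[...,1]+355)<50)
print(m.sum(),P[m].mean(0),cv2.minAreaRect(P[m][:,:2].astype(np.float32)))
q=P[m&(P[...,2]>55)]; print(len(q),q.mean(0),cv2.minAreaRect(q[:,:2].astype(np.float32)))
m=(abs(P[...,0]-520)<130)&(abs(P[...,1]+355)<100)&(c[1]>0)&(P[...,2]>8)&(P[...,2]<17); print(cv2.minAreaRect(P[m][:,:2].astype(np.float32)))
goto(521,-355,222,85)
E
```

```text
1028 [ 517.60087204 -353.76218844   56.33085543] ((518.8674926757812, -353.7746276855469), (11.246546745300293, 60.11968994140625), 84.99016571044922)
978 [ 518.0028547  -353.75639297   56.44552544] ((518.8623046875, -353.7583312988281), (11.2033109664917, 59.456939697265625), 85.00332641601562)
((519.2655029296875, -353.6335144042969), (113.36140441894531, 156.66920471191406), 85.61063385009766)
t 2.95 pos [ 522.2 -353.7  223. ] yaw 84.87 tilt [ 4.e-04  3.e-04 -1.e+00] 
 shift mm [ 1.1 -1.4  1. ] roll -0.13 w 1.003 F [-0.   0.7 -0.5]
```

View pics/w2.png

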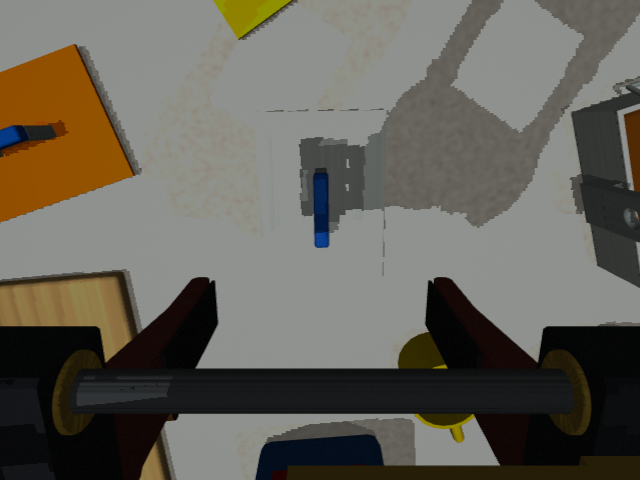

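The aluminium lid's bar is at pixel (321,209), centred at about (519,-353.7) and running at -5°, with the orange one at (50,140). I'm going down on the aluminium lid's bar.

Emit:
{"name": "play_rows", "arguments": {
  "deltas": [
    [[0.003, 0, 0.048, 0, 0.45], [0, 0, 0.048, 0, 0.45], [0, 0, 0.047, 0, 0.45], [0, 0, 0.027, 0, 0.45], [0, 0, 0.02, 0, 0.45], [0, 0, 0, 0, 0.45]]
  ],
  "force": 30
}}

```text
time_s: 3.7
position: [518.6, -353.4, 31.6]
orientation: [0.045, 0.999, 0.001, -0.001]
wrist_force: [0.7, -0.2, -0.1]
width: 0.549
gripper_force: 0.0
```

Emit:
{"name": "play_rows", "arguments": {
  "deltas": [
    [[0, 0, 0, 0, 1], [0, 0, 0, 0, 1], [0, 0, 0, 0, 1], [0, 0, 0, 0, 1], [0, 0, 0, 0, 1], [0, 0, 0, 0, 1]]
  ],
  "force": 30
}}

```text
time_s: 4.45
position: [519.0, -355.0, 33.2]
orientation: [0.045, 0.999, -0.0, 0.0]
wrist_force: [-1.2, 1.3, 2.6]
width: 0.133
gripper_force: 30.0
```

Emit:
{"name": "play_rows", "arguments": {
  "deltas": [
    [[0, 0, -0.02, 0, 1], [0, 0, -0.04, 0, 1], [0, 0, -0.04, 0, 1], [0, 0, -0.04, 0, 1], [0.002, 0.02, 0, 0, 1], [0.003, 0.035, 0, 0, 1], [0.003, 0.042, 0, 0, 1], [0.003, 0.043, 0, 0, 1]]
  ]
}}

```text
time_s: 5.45
position: [519.3, -211.8, 169.8]
orientation: [0.045, 0.999, 0.001, -0.002]
wrist_force: [0.3, 0.4, -2.7]
width: 0.134
gripper_force: 30.0
```

Emit:
{"name": "play_rows", "arguments": {
  "deltas": [
    [[0.003, 0.043, 0, 0, 1], [0.003, 0.043, 0, 0, 1], [0.003, 0.04, 0, 0, 1], [0.003, 0.03, 0, 0, 1], [0, 0, 0, -9.3, 1], [0, 0, 0, -9.4, 1], [0, 0, 0, 0, 1], [0, 0, 0, 0, 1]]
  ]
}}

```text
time_s: 6.45
position: [521.9, -57.5, 171.3]
orientation: [-0.116, 0.993, 0.0, -0.001]
wrist_force: [0.3, 0.1, -3.3]
width: 0.136
gripper_force: 30.0
```

```bash
python3 - <<'E'
from h import *
c=snap('wrist'); P=cloud(c); v=c[1]>0
goto(522.3,-57.5,172,103.6)
goto(522.3,-57.5,172,103.6)
s=snap('side'); sc=snap('scene')
print(np.median(P[(P[...,2]>60)&(P[...,2]<175)&v],0))
a=cv2.resize(s[0][170:290,260:380],(480,480)); b=cv2.resize(c[0],(320,240)); b2=cv2.resize(sc[0][190:310,270:390],(320,240))
cv2.imwrite('pics/m1.png',np.hstack([a,np.vstack([b,b2])]))
E
```

```text
t 6.5 pos [522.1 -57.7 171.7] yaw 103.37 tilt [-1.3e-03  4.0e-04 -1.0e+00] 
 shift mm [-0.2  0.2 -0.3] roll -0.23 w 0.134 F [ 0.4  0.2 -2.2]
t 6.5 pos [522.1 -57.7 171.7] yaw 103.37 tilt [-1.3e-03  4.0e-04 -1.0e+00] 
 shift mm [-0.2  0.2 -0.3] roll -0.23 w 0.134 F [ 0.4  0.2 -2.2]
[485.56017645 -68.18361801 148.78944431]
```

View pics/m1.png

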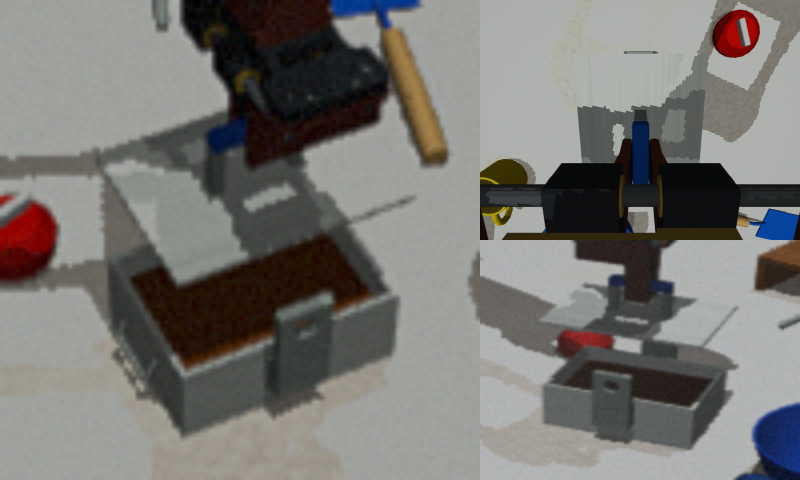

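The lid hangs level over the tin, aligned with the lugs. I'm lowering it now.

Emit:
{"name": "play_rows", "arguments": {
  "deltas": [
    [[0, 0, 0.02, -0.2, 1], [0, 0, 0.025, 0, 1], [0, 0, 0.02, 0, 1], [0, 0, 0.01, 0, 1], [0, 0, 0.004, 0, 1], [0, 0, 0.002, 0, 1], [0, 0, 0, 0, 1]]
  ]
}}

```text
time_s: 7.48
position: [523.0, -58.1, 92.3]
orientation: [-0.119, 0.993, -0.0, 0.001]
wrist_force: [0.2, 0.1, -3.1]
width: 0.135
gripper_force: 30.0
```

Emit:
{"name": "play_rows", "arguments": {
  "deltas": [
    [[0, 0, 0.002, 0, 1], [0, 0, 0.002, 0, 1], [0, 0, 0.001, 0, 1], [0, 0, 0, 0, 1], [0, 0, 0, 0, 1]]
  ]
}}

```text
time_s: 8.1
position: [522.7, -58.1, 86.7]
orientation: [-0.119, 0.993, -0.0, 0.0]
wrist_force: [-0.2, 0.1, -2.8]
width: 0.135
gripper_force: 30.0
```

```bash
python3 - <<'E'
from h import *
goto(522.3,-57.5,85.3,103.6)
E
```

```text
t 8.1 pos [522.7 -58.1  86.7] yaw 103.71 tilt [ 1.e-04 -0.e+00 -1.e+00] 
 shift mm [0.2 0.6 1.4] roll 0.11 w 0.135 F [-0.2  0.1 -2.8]
```

Still no contact force, so the step is about 6.5 mm into the mouth. I'm going down the last bit.

Emit:
{"name": "play_rows", "arguments": {
  "deltas": [
    [[0, 0, 0.001, 0, 1], [0, 0, 0.001, 0, 1], [0, 0, 0.001, 0, 1], [0, 0, 0, 0, 1]]
  ]
}}

```text
time_s: 8.6
position: [522.7, -58.1, 85.1]
orientation: [-0.119, 0.993, -0.0, 0.0]
wrist_force: [-4.0, -0.3, 5.0]
width: 0.132
gripper_force: 30.0
```

Contact comes at the seated height (TCP z 85), so I'm releasing, rising and looking.

Emit:
{"name": "play_rows", "arguments": {
  "deltas": [
    [[0, 0, 0, 0, 0.6], [0, 0, 0, 0, 0.6], [0, 0, 0, 0, 0.6], [0, 0, -0.02, 0, 0.6], [0, 0, -0.05, 0, 0.6], [0, 0, -0.05, 0, 0.6], [0, 0, 0, 0, 0.6], [0, 0, 0, 0, 0.6]]
  ]
}}

```text
time_s: 9.6
position: [522.7, -58.1, 204.1]
orientation: [-0.119, 0.993, -0.0, 0.0]
wrist_force: [0.2, 1.1, -0.6]
width: 0.396
gripper_force: 0.0
```

```bash
python3 - <<'E'
from h import *
o=r.get_obs();c=snap('wrist'); P=cloud(c); v=c[1]>0; hsv=cv2.cvtColor(c[0],cv2.COLOR_BGR2HSV)
m=(hsv[...,0]>100)&(hsv[...,0]<130)&(hsv[...,1]>120)&(P[...,2]>90)&(P[...,2]<120)&v&(abs(P[...,0]-520)<60)&(abs(P[...,1]+58)<50)
print('bar',m.sum(),P[m].mean(0),cv2.minAreaRect(P[m][:,:2].astype(np.float32)))
f=v&(P[...,2]>50)&(P[...,2]<75)&(abs(P[...,0]-520)<90)&(abs(P[...,1]+58)<80)
q=P[f]; A=np.c_[q[:,:2]-[522,-58],np.ones(len(q))]
for _ in range(5):
    s=np.linalg.lstsq(A,q[:,2],rcond=None)[0]; k=abs(q[:,2]-A@s)<3; q,A=q[k],A[k]
print('flange plane',s,len(q),cv2.minAreaRect(q[:,:2].astype(np.float32)))
goto(522,-58,200,83)
s=snap('side'); sc=snap('scene')
a=cv2.resize(s[0][190:290,270:370],(480,480),interpolation=2); b=cv2.resize(c[0],(320,240)); b2=cv2.resize(sc[0][225:300,280:380],(320,240),interpolation=2)
cv2.imwrite('pics/m2.png',np.hstack([a,np.vstack([b,b2])]))
E
```

```text
bar 1648 [520.16826656 -58.73428117 108.22517168] ((522.3041381835938, -58.23689651489258), (59.887027740478516, 11.419403076171875), 13.96730899810791)
flange plane [ 3.12823507e-04 -4.72243502e-04  6.25523015e+01] 27571 ((523.010986328125, -58.147254943847656), (155.93138122558594, 139.4865264892578), 13.681313514709473)
t 9.65 pos [522.3 -58.  202.8] yaw 103.71 tilt [-1.4e-03  2.0e-04 -1.0e+00] 
 shift mm [0.2 0.1 2.8] roll 20.71 w 0.399 F [ 0.3 -0.2 -1. ]
```

View pics/m2.png

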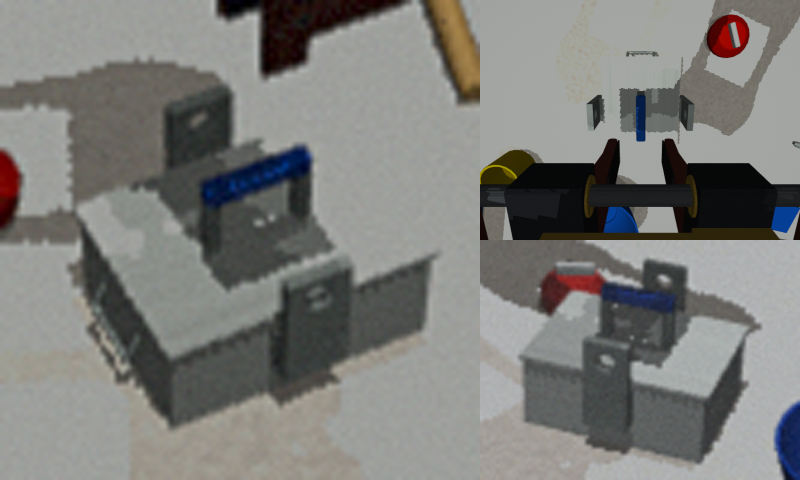

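The lid is seated: the flange plane is level, the bar lies along the tin's x at (522.3,-58.2), and both lugs stand clear with their eyes visible. Now the lug positions and the jars' clearance.

```bash
python3 - <<'E'
from h import *
c=load('wrist'); P=cloud(c); v=c[1]>0
C=np.array([522.3,-58]); a=np.radians(13.6); ex=np.array([np.cos(a),np.sin(a)]); ey=np.array([-ex[1],ex[0]])
for s in(1,-1):
    t=(P[...,:2]-C)@np.stack([ex,ey],1); m=v&(P[...,2]>90)&(P[...,2]<106)&(abs(t[...,1]-66*s)<12)&(abs(t[...,0])<30)
    m2=m&(P[...,2]>97); print(m.sum(),cv2.minAreaRect(P[m][:,:2].astype(np.float32)),cv2.minAreaRect(P[m2][:,:2].astype(np.float32)), P[m][:,2].max())
for n in('side','scene'):
    c=load(n); P=cloud(c); v=c[1]>0
    m=v&(abs(P[...,0]-540)<95)&(P[...,1]>320)&(P[...,1]<460)&(P[...,2]>72)&(P[...,2]<160); q=P[m]
    print(n,'jars',len(q),q.min(0),q.max(0))
goto(524.5,250,150,-7.3+0)
E
```

```text
828 ((507.07666015625, 5.615110397338867), (36.36669921875, 8.456883430480957), 13.449235916137695) ((507.1516418457031, 5.717596054077148), (36.161163330078125, 8.444844245910645), 13.093510627746582) 100.94399107146046
822 ((537.6728515625, -122.5767593383789), (36.16282653808594, 8.575506210327148), 13.277374267578125) ((537.7415161132812, -122.56057739257812), (36.02179718017578, 8.575506210327148), 13.277371406555176) 100.49312257280536
side jars 676 [469.87494251 384.87345123  72.19002944] [593.16132226 442.27821319 153.88739577]
scene jars 780 [473.89678777 385.47374286  72.30328427] [617.84540957 448.65133206 150.85415348]
t 9.75 pos [522.  -57.9 201.9] yaw 103.71 tilt [-2.9e-03  5.0e-04 -1.0e+00] 
 shift mm [-75.6 298.5  52.1] roll -68.99 w 0.399 F [ 0.   0.4 -0.1]
```

Emit:
{"name": "play_rows", "arguments": {
  "deltas": [
    [[-0.014, 0.0515, 0, 0, 0.5], [-0.014, 0.0515, 0, 0, 0.5], [-0.014, 0.0515, 0, 0, 0.5], [-0.014, 0.0515, 0, 0, 0.5], [-0.014, 0.0515, 0, 0, 0.5], [-0.014, 0.0515, 0, 0, 0.5], [0, 0, 0, 10.1, 0.5], [0, 0, 0, 10.1, 0.5]]
  ]
}}

```text
time_s: 10.75
position: [530.2, 262.9, 201.7]
orientation: [0.059, 0.998, -0.001, -0.001]
wrist_force: [0.2, 0.3, 0.2]
width: 0.498
gripper_force: 0.0
```

Emit:
{"name": "play_rows", "arguments": {
  "deltas": [
    [[0, 0, 0, 10.1, 0.5], [0, 0, 0.01, 10.1, 0.5], [0, 0, 0.02, 10.1, 0.5], [0, 0, 0.02, 10.1, 0.5], [0, 0, 0.02, 10.1, 0.5], [0, 0, 0.02, 10.1, 0.5], [0, 0, 0.01, 10.1, 0.5], [0, 0, 0, 10.1, 0.5]]
  ]
}}

```text
time_s: 11.75
position: [529.6, 261.4, 100.5]
orientation: [0.692, 0.722, -0.002, -0.001]
wrist_force: [0.3, -0.3, -0.4]
width: 0.497
gripper_force: 0.0
```

Emit:
{"name": "play_rows", "arguments": {
  "deltas": [
    [[0, 0, 0, 10, 0.5], [0, 0, 0, 0, 0.5], [0, 0, 0, 0, 0.5]]
  ]
}}

```text
time_s: 12.12
position: [530.6, 261.9, 102.9]
orientation: [0.749, 0.662, -0.001, -0.0]
wrist_force: [-0.2, -0.3, 1.6]
width: 0.5
gripper_force: 0.0
```

```bash
python3 - <<'E'
from h import *
goto(531.1,262,2,-7.2)
c=snap('wrist'); cv2.imwrite('pics/w3.png',c[0]); P=cloud(c);v=c[1]>0
m=v&(P[...,2]>3.5)&(P[...,2]<16)&(abs(P[...,0]-533)<25)&(P[...,1]>228)&(P[...,1]<322); q=P[m][:,:2].astype(np.float32)
if len(q)>50: print(len(q),cv2.minAreaRect(q),q.min(0),q.max(0),cv2.fitLine(q,cv2.DIST_HUBER,0,.01,.01).ravel())
E
```

```text
t 12.12 pos [530.6 261.9 102.9] yaw -7.09 tilt [-1.2e-03 -6.0e-04 -1.0e+00] 
 shift mm [  0.2   0.6 100.9] roll 0.11 w 0.5 F [-0.2 -0.3  1.6]
2120 ((533.9378051757812, 277.7220153808594), (90.2286376953125, 9.63153076171875), 82.64293670654297) [524.2965  232.91934] [543.8918 321.9256] [1.3092630e-01 9.9139208e-01 5.3412622e+02 2.8045746e+02]
```

View pics/w3.png

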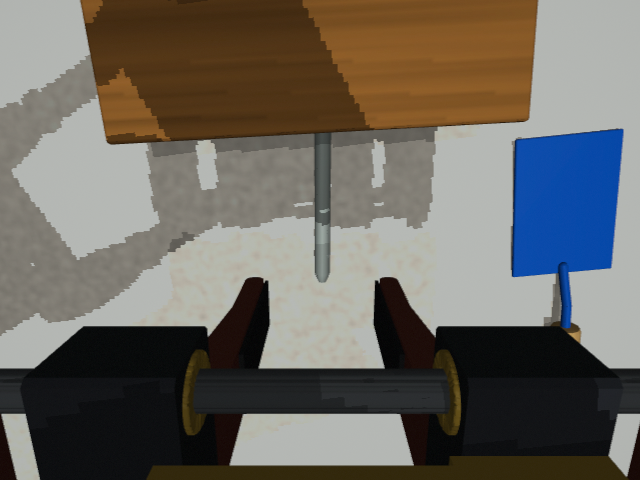

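The wrist view shows the rod centred between the fingers, point at (322,280), running under the riser at (322,135). I'm descending and gripping it.

Emit:
{"name": "play_rows", "arguments": {
  "deltas": [
    [[0, 0.001, 0.035, 0, 0.5], [0, 0, 0.035, 0, 0.5], [0, 0, 0.018, 0, 0.5], [0, 0, 0.008, 0, 0.5], [0, 0, 0.003, 0, 0.5], [0, 0, 0, 0, 0.5]]
  ]
}}

```text
time_s: 12.92
position: [532.6, 262.2, 5.7]
orientation: [0.751, 0.661, 0.001, 0.0]
wrist_force: [0.8, -0.2, -0.3]
width: 0.496
gripper_force: 0.0
```

Emit:
{"name": "play_rows", "arguments": {
  "deltas": [
    [[0, 0, 0, 0, 1], [0, 0, 0, 0, 1], [0, 0, 0, 0, 1], [0, 0, 0, 0, 1], [0, 0, 0, 0, 1], [0, 0, 0, 0, 1]]
  ],
  "force": 30
}}

```text
time_s: 13.68
position: [532.0, 261.9, 4.7]
orientation: [0.751, 0.661, -0.0, -0.0]
wrist_force: [-0.9, 0.7, 1.4]
width: 0.1
gripper_force: 30.0
```

Emit:
{"name": "play_rows", "arguments": {
  "deltas": [
    [[0, 0, 0, 0, 0.75], [0, 0, 0.002, 0, 0.75], [0, 0, 0.0005, 0, 0.75], [0, 0, 0, 0, 1], [0, 0, 0, 0, 1], [0, 0, 0, 0, 1], [0, 0, 0, 0, 1]]
  ],
  "force": 35
}}

```text
time_s: 14.55
position: [531.9, 261.9, 2.1]
orientation: [0.751, 0.661, -0.0, -0.0]
wrist_force: [-0.0, -0.4, 0.2]
width: 0.102
gripper_force: 35.0
```

```bash
python3 - <<'E'
from h import *
goto(509,80,2,-7.3)
E
```

```text
t 14.55 pos [531.9 261.9   2.1] yaw -7.29 tilt [-2.e-04 -1.e-04 -1.e+00] 
 shift mm [-1.833e+02  4.000e-01  1.000e-01] roll 0.01 w 0.102 F [-0.  -0.4  0.2]
```

Emit:
{"name": "play_rows", "arguments": {
  "deltas": [
    [[-0.01, 0, 0, 0, 1], [-0.02, 0, 0, 0, 1], [-0.028, 0, 0, 0, 1], [-0.03, 0, 0, 0, 1], [-0.03, 0, 0, 0, 1], [-0.028, 0, 0, 0, 1], [-0.016, 0, 0, 0, 1], [-0.008, 0, 0, 0, 1]]
  ]
}}

```text
time_s: 15.55
position: [510.2, 92.2, 2.2]
orientation: [0.751, 0.66, 0.0, 0.0]
wrist_force: [-0.5, -0.0, -0.6]
width: 0.102
gripper_force: 35.0
```

Emit:
{"name": "play_rows", "arguments": {
  "deltas": [
    [[0, 0, 0, 0, 1], [0, 0, 0, 0, 0.5], [0, 0, 0, 0, 0.5], [0, 0, 0, 0, 0.5], [0, 0, -0.03, 0, 0.5], [0, 0, -0.06, 0, 0.5], [0.05, 0, -0.03, 0, 0.5], [0, 0, 0, 0, 0.5]]
  ]
}}

```text
time_s: 16.55
position: [518.3, 145.7, 125.8]
orientation: [0.749, 0.662, 0.003, 0.001]
wrist_force: [0.8, -0.1, -0.4]
width: 0.505
gripper_force: 0.0
```

```bash
python3 - <<'E'
from h import *
c=snap('wrist'); cv2.imwrite('pics/w4.png',c[0]); P=cloud(c);v=c[1]>0
hsv=cv2.cvtColor(c[0],cv2.COLOR_BGR2HSV)
m=((hsv[...,0]<8)|(hsv[...,0]>172))&(hsv[...,1]>150)&(hsv[...,2]>60)&v&(abs(P[...,1]-240)<50)&(abs(P[...,0]-530)<50)
q=P[m][:,:2].astype(np.float32); print('grip',len(q),P[m].mean(0),cv2.minAreaRect(q))
m=v&(P[...,2]>4)&(P[...,2]<16)&(abs(P[...,0]-523)<28)&(P[...,1]>60)&(P[...,1]<205); q=P[m][:,:2].astype(np.float32)
print(len(q),cv2.minAreaRect(q),cv2.fitLine(q,cv2.DIST_HUBER,0,.01,.01).ravel(),q.min(0))
goto(532,240,100,-7.3)
E
```

```text
grip 1444 [529.82098513 241.68995844   8.44792978] ((529.863037109375, 241.3135528564453), (39.1230354309082, 13.257713317871094), 82.45794677734375)
2672 ((516.560791015625, 134.88333129882812), (141.97293090820312, 9.64736557006836), 82.57682037353516) [1.2582061e-01 9.9205303e-01 5.1735132e+02 1.4031854e+02] [503.83044   64.345184]
t 16.6 pos [517.3 144.1 123.3] yaw -7.14 tilt [ 2.3e-03  3.0e-04 -1.0e+00] 
 shift mm [97.   2.6 23.4] roll 0.16 w 0.5 F [-0.4 -0.  -0.7]
```

View pics/w4.png

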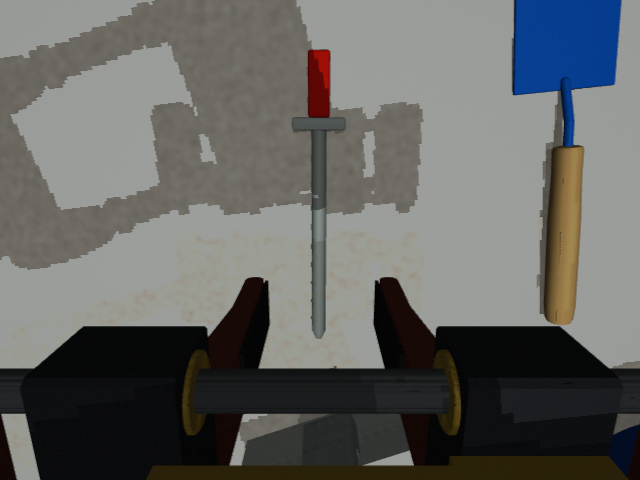

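The rod lies free of the shelf: red grip at (319,83), guard at (319,124), point at (319,335). I'm regrasping it at the red grip.

Emit:
{"name": "play_rows", "arguments": {
  "deltas": [
    [[0.049, 0, 0, 0, 0.5], [0.049, 0, 0, 0, 0.5], [0, 0, 0.04, 0, 0.5], [0, 0, 0.045, 0, 0.5], [0, 0, 0.02, 0, 0.5], [0, 0, 0.009, 0, 0.5], [0, 0, 0.005, 0, 0.5], [0, 0, 0, 0, 0.5]]
  ]
}}

```text
time_s: 17.6
position: [529.9, 240.2, 4.3]
orientation: [0.751, 0.661, 0.001, 0.0]
wrist_force: [-0.6, -0.1, 0.1]
width: 0.501
gripper_force: 0.0
```

```bash
python3 - <<'E'
from h import *
goto(529.9,241.5,2,-7.25)
E
```

```text
t 17.6 pos [529.9 240.2   4.3] yaw -7.3 tilt [ 1.7e-03  7.0e-04 -1.0e+00] 
 shift mm [ 1.3 -0.2  2.3] roll -0.05 w 0.501 F [-0.6 -0.1  0.1]
```

Emit:
{"name": "play_rows", "arguments": {
  "deltas": [
    [[0.001, 0, 0.002, 0, 0.5], [0, 0, 0, 0, 0.5], [0, 0, 0, 0, 1], [0, 0, 0, 0, 1], [0, 0, 0, 0, 1], [0, 0, 0, 0, 1], [0, 0, 0, 0, 1], [0, 0, 0, 0, 1]]
  ],
  "force": 50
}}

```text
time_s: 18.6
position: [529.3, 241.1, 1.2]
orientation: [0.751, 0.661, 0.0, 0.0]
wrist_force: [0.4, 0.3, 0.1]
width: 0.16
gripper_force: 50.0
```

```bash
python3 - <<'E'
from h import *
goto(461,194,82,13.4)
E
```

```text
t 18.6 pos [529.3 241.1   1.2] yaw -7.29 tilt [ 0. -0. -1.] 
 shift mm [-55.4 -61.8 -80.8] roll -20.69 w 0.16 F [0.4 0.3 0.1]
```

Emit:
{"name": "play_rows", "arguments": {
  "deltas": [
    [[0, 0, -0.015, 0, 1], [0, 0, -0.03, 0, 1], [0, 0, -0.034, 0, 1], [-0.022, -0.032, 0, 0, 1], [-0.0235, -0.0325, 0, 0, 1], [0, 0, 0, -10.3, 1], [0, 0, 0, -10.4, 1], [0, 0, 0, 0, 1]]
  ]
}}

```text
time_s: 19.6
position: [459.7, 204.2, 81.1]
orientation: [0.62, 0.784, 0.0, 0.0]
wrist_force: [-0.3, 0.7, -0.3]
width: 0.156
gripper_force: 50.0
```

Emit:
{"name": "play_rows", "arguments": {
  "deltas": [
    [[0, 0, 0, 0, 1], [0, 0, 0, 0, 1]]
  ]
}}

```text
time_s: 19.85
position: [459.6, 204.2, 80.3]
orientation: [0.62, 0.784, 0.0, 0.0]
wrist_force: [-0.8, -0.1, -0.2]
width: 0.153
gripper_force: 50.0
```

```bash
python3 - <<'E'
from h import *
goto(459.8,204.2,80.2,13.4)
for n in('side','scene'):
    c=snap(n); K,Rc,cc=c[2:]; P=cloud(c); v=c[1]>0
    pr=lambda p:(lambda q:(q[...,:2]/q[...,2:]))(((np.atleast_2d(p)-cc)@Rc)@K.T)
    u=np.array([-.232,.973]); C=np.array([522.4,-58.45])
    X=lambda s:[*(C+s*u),84]
    print(n,'pred px: eye+',pr(X(70)),'tip',pr(X(92)),'shank mid',pr(X(160)))
    t=(P[...,:2]-C); al=t@u; la=t@np.array([u[1],-u[0]])
    m=v&(abs(la)<12)&(al>95)&(al<235)&(P[...,2]>60)&(P[...,2]<110)
    q=P[m]; print(len(q)); 
    if len(q)>20:
        for lo in range(95,235,35):
            k=(al[m]>=lo)&(al[m]<lo+35); print(lo,k.sum(),'lat',np.median(la[m][k]).round(2),'z',np.median(q[k,2]).round(2))
s=load('side');sc=load('scene')
a=cv2.resize(s[0][165:245,280:360],(480,480),interpolation=2); b=cv2.resize(sc[0][215:295,300:380],(320,320),interpolation=2); b=cv2.copyMakeBorder(b,0,160,0,0,0)
cv2.imwrite('pics/m3.png',np.hstack([a,b]))
E
```

```text
t 19.85 pos [459.6 204.2  80.3] yaw 13.3 tilt [ 0.  0. -1.] 
 shift mm [-0.   0.2  0.1] roll -0.1 w 0.153 F [-0.8 -0.1 -0.2]
side pred px: eye+ [[310.38449599 213.57381618]] tip [[306.58650126 207.96220373]] shank mid [[295.26642102 191.23656092]]
149
95 43 lat -2.35 z 87.99
130 34 lat -2.57 z 87.65
165 36 lat -1.8 z 86.89
200 36 lat -2.06 z 87.98
scene pred px: eye+ [[337.43404164 237.44594352]] tip [[340.12452713 233.7686486 ]] shank mid [[347.98193262 223.02932389]]
91
95 24 lat 2.34 z 88.76
130 23 lat 2.82 z 88.87
165 22 lat 2.82 z 88.7
200 22 lat 2.51 z 88.42
```

View pics/m3.png

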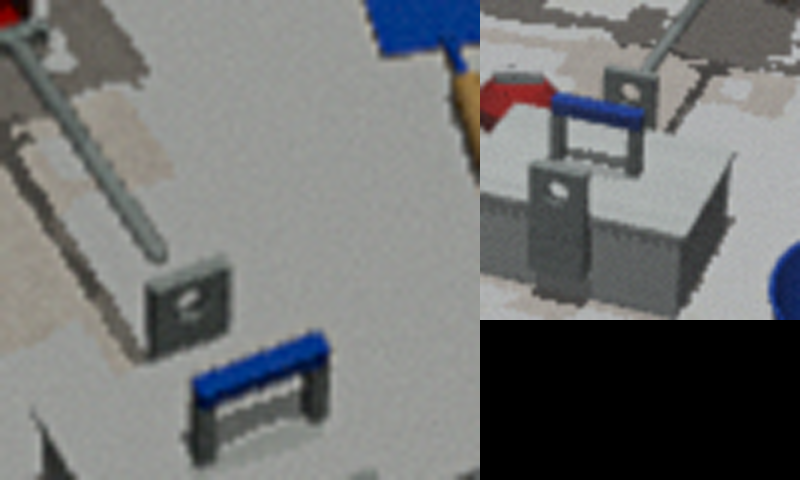

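The rod is held level. In the crop its point at (160,252) is in line with the eye at (190,302), and the prediction and image agree within about 1 mm. I'm pushing it in.

Emit:
{"name": "play_rows", "arguments": {
  "deltas": [
    [[-0.008, 0, 0, 0, 1], [-0.01, 0, 0, 0, 1], [-0.01, 0, 0, 0, 1], [-0.01, 0, 0, 0, 1], [-0.01, 0, 0, 0, 1], [-0.01, 0, 0, 0, 1], [0, 0, 0, 0, 1]]
  ]
}}

```text
time_s: 20.82
position: [473.2, 147.0, 80.1]
orientation: [0.62, 0.784, -0.0, 0.0]
wrist_force: [-0.2, 0.5, -0.4]
width: 0.151
gripper_force: 50.0
```

```bash
python3 - <<'E'
from h import *
o=r.get_obs(); print(o['torque'])
goto(522.4-.232*98,-58.45+.973*98,80.2,13.4)
c=snap('side'); sc=snap('scene')
a=cv2.resize(c[0][165:265,280:380],(480,480),interpolation=2); b=cv2.resize(sc[0][215:295,300:380],(320,320),interpolation=2); b=cv2.copyMakeBorder(b,0,160,0,0,0)
cv2.imwrite('pics/m4.png',np.hstack([a,b]))
E
```

```text
[0.00490889 0.04406657 0.03739723]
t 20.82 pos [473.2 147.   80.1] yaw 13.34 tilt [ 1.e-04 -1.e-04 -1.e+00] 
 shift mm [-113.2    0.3   -0. ] roll -0.06 w 0.151 F [-0.2  0.5 -0.4]
```

The rod went through the first eye freely, so I'm continuing.

Emit:
{"name": "play_rows", "arguments": {
  "deltas": [
    [[-0.012, 0, 0, 0, 1], [-0.015, 0, 0, 0, 1], [-0.015, 0, 0, 0, 1], [-0.015, 0, 0, 0, 1], [-0.013, 0, 0, 0, 1], [-0.01, 0, 0, 0, 1], [0, 0, 0, 0, 1]]
  ]
}}

```text
time_s: 21.8
position: [491.7, 69.2, 80.1]
orientation: [0.62, 0.784, 0.0, -0.0]
wrist_force: [0.1, 0.5, -0.9]
width: 0.154
gripper_force: 50.0
```

Emit:
{"name": "play_rows", "arguments": {
  "deltas": [
    [[-0.005, 0, 0, 0, 1], [-0.005, 0, 0, 0, 1], [-0.005, 0, 0, 0, 1], [-0.005, 0, 0, 0, 1], [-0.005, 0, 0, 0, 1], [0, 0, 0, 0, 1]]
  ]
}}

```text
time_s: 22.55
position: [497.4, 45.2, 80.1]
orientation: [0.62, 0.785, -0.0, -0.0]
wrist_force: [0.3, -0.7, -1.4]
width: 0.151
gripper_force: 50.0
```

```bash
python3 - <<'E'
from h import *
goto(522.4-.232*98,-58.45+.973*98,80.2,13.4)
E
```

```text
t 22.55 pos [497.4  45.2  80.1] yaw 13.38 tilt [-1.e-04 -0.e+00 -1.e+00] 
 shift mm [-8.6  0.3 -0.1] roll -0.02 w 0.151 F [ 0.3 -0.7 -1.4]
```

Emit:
{"name": "play_rows", "arguments": {
  "deltas": [
    [[-0.003, 0, 0, 0, 1], [-0.002, 0, 0, 0, 1], [-0.0015, 0, 0, 0, 1], [-0.001, 0, 0, 0, 1], [-0.001, 0, 0, 0, 1], [0, 0, 0, 0, 1]]
  ]
}}

```text
time_s: 23.3
position: [499.3, 37.3, 80.1]
orientation: [0.62, 0.785, 0.0, -0.0]
wrist_force: [-1.2, -1.1, -1.1]
width: 0.151
gripper_force: 50.0
```

Emit:
{"name": "play_rows", "arguments": {
  "deltas": [
    [[-0.001, 0, 0, 0, 1], [-0.001, 0, 0, 0, 1], [0, 0, 0, 0, 1]]
  ]
}}

```text
time_s: 23.68
position: [499.5, 36.6, 80.2]
orientation: [0.619, 0.785, 0.001, -0.001]
wrist_force: [-1.4, 5.2, -0.6]
width: 0.154
gripper_force: 50.0
```

Emit:
{"name": "play_rows", "arguments": {
  "deltas": [
    [[-0.0005, 0, 0, 0, 1], [0, 0, 0, 0, 1]]
  ]
}}

```text
time_s: 23.92
position: [499.5, 36.6, 80.2]
orientation: [0.619, 0.785, 0.001, -0.001]
wrist_force: [-2.0, 6.6, -0.5]
width: 0.154
gripper_force: 50.0
```

The guard is against the lug (a steady 6–7 N of back-force). I'm easing the rod down onto the eyes and letting go.

Emit:
{"name": "play_rows", "arguments": {
  "deltas": [
    [[0, 0, 0.001, 0, 1], [0, 0, 0.001, 0, 1], [0, 0, 0, 0, 1]]
  ]
}}

```text
time_s: 24.3
position: [499.8, 36.7, 78.7]
orientation: [0.619, 0.785, 0.001, -0.001]
wrist_force: [-3.0, 8.0, 1.7]
width: 0.15
gripper_force: 50.0
```

Emit:
{"name": "play_rows", "arguments": {
  "deltas": [
    [[0, 0, 0, 0, 0.6], [0, 0, 0, 0, 0.6], [0, 0, 0, 0, 0.6], [0, 0, -0.02, 0, 0.6], [0, 0, -0.05, 0, 0.6], [0.03, 0, -0.05, 0, 0.6], [0.05, 0, 0, 0, 0.6], [0, 0, 0, 0, 0.6]]
  ]
}}

```text
time_s: 25.3
position: [481.3, 115.0, 200.7]
orientation: [0.618, 0.786, 0.001, 0.001]
wrist_force: [-0.6, -1.0, 0.3]
width: 0.397
gripper_force: 0.0
```

```bash
python3 - <<'E'
from h import *
goto(499,37,200,13.4)
w=snap('wrist'); c=snap('side'); sc=snap('scene')
a=cv2.resize(c[0][175:275,275:375],(480,480),interpolation=2); b=cv2.resize(sc[0][215:295,300:380],(320,240),interpolation=2); b2=cv2.resize(w[0],(320,240))
cv2.imwrite('pics/m5.png',np.hstack([a,np.vstack([b,b2])]))
P=cloud(w);v=w[1]>0; t=P[...,:2]-[522.4,-58.45]; u=np.array([-.232,.973]); al=t@u; la=t@np.array([u[1],-u[0]])
m=v&(P[...,2]>72)&(P[...,2]<95)&(abs(la)<19)&(abs(la)>9)&(al>60)&(al<90); print('guard+lug al',np.percentile(al[m],[2,25,50,75,98]) if m.sum() else 0)
hsv=cv2.cvtColor(w[0],cv2.COLOR_BGR2HSV); m=((hsv[...,0]<8)|(hsv[...,0]>172))&(hsv[...,1]>150)&v&(P[...,2]>60)&(abs(la)<15)
print('grip al',np.percentile(al[m],[2,50,98]),'z',np.median(P[m][:,2]))
E
```

```text
t 25.3 pos [481.3 115.  200.7] yaw 13.63 tilt [ 0.0033  0.0012 -1.    ] 
 shift mm [-80.   -1.1   0.6] roll 0.23 w 0.397 F [-0.6 -1.   0.3]
guard+lug al [71.54527661 75.52159219 77.47113697 78.03416326 78.66420499]
grip al [ 79.33317422 100.31906875 118.16386805] z 84.73823407094466
```

View pics/m5.png

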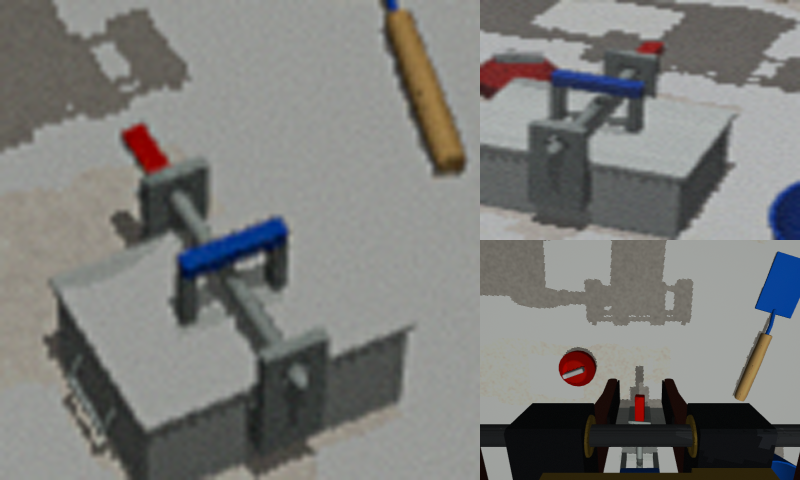

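The rod runs through both eyes under the blue bar. The guard's outer face is 78.5 mm from centre, which matches 70 + 8 with the guard against the lug. The gripper is clear, so I'm handing in.

```bash
python3 -c "
from bench import r
print(r.close_job())"
```

```text
the job is handed in; nothing more can be done
None
```

The lid is seated on the tin between the lugs, the rod is through both eyes under the handle with its guard against the +y lug, both are released, and the job was handed in at about 25 s.

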